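# Lock the clevis pin with its R-clip

## Robot

A 6-joint arm with a two-finger parallel gripper is mounted at the origin on the work surface. World frame = base frame: x ahead of the robot, y to its left, z up, the work surface at z = 0. Lengths are in m, angles in rad, forces in N, time in s.
With the tool pointing down it reaches from about 0.325 to 0.925 m from the base axis. Payload 3.1 kg.
Tool frame: the origin (TCP) lies midway between the tips of the shut fingers; the grasp point (between the pads) lies 19 mm behind it; z points along the fingers, y is the line along which they close (so a half turn about z gives the same grasp; the last joint's range is limited). The gripper opens to 85 mm and grips with 20 to 120 N. Pads are 22 mm wide; open, the fingers measure 114 mm over their backs; the gripper's body (76 mm by 85 mm) begins 54 mm behind the grasp point. The pads swing forward as they close: fully open they stand 13 mm farther back than shut.
Start: joints at [1.154, 0.217, 1.613, -0, 1.311, -0.112], TCP at [0.188, 0.596, 0.231] pointing down, gripper open.
Joint ranges: [-2.75, 2.75], [-0.78, 2.1], [0.31, 2.55], [-1.13, 4.27], [0.13, 2.63], [-2.58, 2.58]. Speed limits (rad/s): [2.79, 2.79, 3.14, 3.14, 3.14, 3.14].

## Interface

Orientations are given as a unit quaternion [x, y, z, w].
In Python, from station import ctrl gives the robot as it stands.
- The arm moves only by the shell command python3 -m creep 'ROWS' [FORCE]. ROWS is JSON, a list of rows, each a list of 3 entries, a list of its own where there are three numbers: the turn, a rotation vector about the tool's x, y, z normalised to -1 to 1, where 1 is pi/4 rad, then the shift along the tool's x, y, z normalised to -1 to 1, where 1 is 1 m, then the finger opening in mm, from 0 to 85.4. In form: [[[wx, wy, wz], [dx, dy, dz], hand], ...]. A call has 1 to 8 rows; each row is the pose to reach, as a shift and turn from the pose commanded when the call began, along the tool's axes at that moment; what a row does not reach only later rows make up. A row lasts 1/10 s, in which the tool goes at most 50 mm and 8.59 degrees, less where a joint would pass 70% of its speed; a pose out of reach is approached as far as the arm can. A call with a number of a shift or a turn outside -1 to 1 is refused whole. A call with a gripper value outside its range is refused whole. The fingers move at their own pace and stop on an object; FORCE is the grip in N (left out, the last holds). Time passes only in rows, so rows that repeat a pose let the fingers close. It gives the time, the measured TCP pose, the force, the opening and the grip force at its end, in the units of the state.
- ctrl.observe(): the state, without advancing time (a new reading comes with each control period).
- ctrl.camera(name): name is "side" or "top"; returns a dict with "color" (420x560x3 uint8, red, green, blue), "mtx" (3x3 intrinsics, pixels), "R" (3x3) and "t" (3): a world point X has camera coordinates R X + t. Camera axes: x right, y down, z forward; pixel columns grow to the right and rows downward; lengths in m; the calibration is good to about 2 mm. A picture is of the moment at which its call begins. There is no depth.
- ctrl.finish_job(): hands the job in; it is judged then, once.
The state is a dict: "time_s": time; "qpos": joint angles; "joint_velocities": joint speeds; "effort": joint torques, N m; "eef_pos": TCP position; "tool_rot": TCP orientation; "contact_force": force on the tool from outside, world axes, zero at the start; "ft_torque": the same for the moment, N m; "width": opening from 0.0 (shut) to 1.0 (fully open); "grip_force": force on a finger pad.
Only numpy, scipy, OpenCV 4.12 (cv2) and the standard library are available. Lean on these libraries where they do the work, as an engineer would, in place of code of your own. Each camera call takes 0.05 s, during which the arm holds its last target. There are 200 camera calls.

## Task

The clevis pin in the blue vise still lacks its clip: take the red-gripped R-clip out of the wooden stand, feel for the pin's cross-hole with the tip of its straight leg, and push the leg down through the hole until the bent leg has ridden over the shaft and snapped fully home round it, then let go. Push gently, never with more than 40 N on the pin, and leave the other clips and everything else on the bench alone.

Things in the scene. Friction and masses are not known exactly. Their poses are not given: they have to be found in the camera images.
- clip_red_grip (a point): R-clip of 6 mm wire (80 g) with red grip block 36 (x) x 12 (y) x 40 (z) mm. Site: the block's centre, 20 mm above its underside; z up, x from straight leg to bent leg. Starts upright in a stand slot, legs down, underside on the stand's top. Pushing the bent leg over the shaft takes 5 to 14 N, then it snaps and the force drops; pushed beyond home, it resists with rising force.
- clip_red_tip (a point): Tip (round, lowest point) of the red clip's straight leg, on the leg's axis: 86 mm below and 6 mm to -x of the red grip's centre.
- clip_red_waist (a point): Waist of the red clip's springy bent leg, 10.5 mm to +x of the straight leg's axis, 45 mm below the grip's underside: 4 mm too narrow for the shaft. Below it the leg flares out (wire 19 mm from the straight leg, end 64 mm below the underside); above it a hollow hugs the shaft when the shaft's axis is 34 mm below the underside.
- pin_axis (a point): Point on the axis of the level steel clevis pin (24 mm diameter, axis 115 mm above the bench). y along the pin to its free end, x level across, z up. The pin's vertical cross-hole, 8 mm wide, chamfered 1 mm, black from above, is up to 14 mm from here either way along y, not measured (the pin stays put by 80 N friction). Clip home: grip's centre 54 mm above here; bent leg on either x side.
- stand: Dark wooden bridge-shaped stand 62 (x) x 190 (y) x 75 mm high (a 20 mm top board on end cheeks and a 6 mm base), origin at the centre of its underside, fixed. Three through-slots 10 mm (y) x 35 mm (x), 68 mm apart along y, each holding one clip.
- clip_blue_grip (a point): Another R-clip, thinner wire, blue grip of the same size, in the stand; bystander. Its point is at the centre of the grip; same axes as the red one.
- clip_yellow_grip (a point): Another R-clip, thinner wire, yellow grip of the same size, in the stand; bystander. Its point is at the centre of the grip; same axes as the red one.
- vise: Blue drill-press vise, fixed, base 190 (x) x 110 (y) mm, jaws 68 mm high; origin under the fork, pin_axis 50 mm to its +y. The grey fork's nearer cheek is 26 mm to -y of pin_axis, its top 133 mm above the bench; a link bar 24 mm wide, top 130 mm high, runs 160 mm to +x. The pin's free end is 26 mm beyond its hole; 47 mm of air from pin axis to jaws.
- spray_bottle: White spray bottle with red trigger head, 72 mm wide, 200 mm tall, origin under its centre; bystander.
- wrench: Steel wrench 180 mm long lying flat; bystander.
- hammer: Hammer 260 mm long lying flat; bystander.
- grease_tin: Green tin 80 mm wide, 60 mm tall; bystander.
- bolt_tray: Blue plastic tray of bolts 120 x 90 x 35 mm; bystander.
- spare_pin: Spare steel pin with flange heads 38 mm in diameter, 125 mm long, lying; bystander.

How it is judged:
On the way, in this order (a step that is already met when the one before it is completed fails the run):
1. the red clip is drawn out of its slot, clear above the stand (height (world z) of clip_red_tip above 0.085 m), for 0.1 s.
2. the tip of its straight leg has gone down into the pin's cross-hole, past the shaft's middle (x of clip_red_tip in the frame of pin_axis between -0.009 and 0.009 m and y of clip_red_tip in the frame of pin_axis between -0.022 and 0.022 m and z of clip_red_tip in the frame of pin_axis below 0 m), for 0.1 s.
At the end, for the whole second after the job is handed in: Red clip's leg tip at least 26.5 mm below the pin's axis, within 9 mm across and 22 mm along of pin_axis; grip's centre 49 to 59 mm above the axis (bent leg snapped round the shaft); upright within 0.25 rad, square across the pin within 0.35 rad; released, at rest (x of clip_red_tip in the frame of pin_axis between -0.009 and 0.009 m and y of clip_red_tip in the frame of pin_axis between -0.022 and 0.022 m and z of clip_red_tip in the frame of pin_axis below -0.0265 m and z of clip_red_grip in the frame of pin_axis between 0.049 and 0.059 m and angle between the z axis of clip_red_grip and the z axis of pin_axis, either way round below 0.25 rad and angle between the x axis of clip_red_grip and the x axis of pin_axis, either way round below 0.35 rad and linear speed of clip_red below 0.02 m/s); the robot touches nothing.
It fails at once if the clip presses on the pin, fork or vise with more than 40 N (contact force between clip_red and vise above 40 N).
It fails at once if a bystander is disturbed (another clip moved over 20 mm, or anything else on the bench moved over 30 mm) (distance of any of clip_blue_grip, clip_yellow_grip from where it was at the start of the episode above 0.02 m or distance of any of spray_bottle, wrench, hammer, grease_tin, bolt_tray, spare_pin from where it was at the start of the episode above 0.03 m).
It also fails if it takes over 67 s, if anything falls off the work surface, if the arm or the gripper's body presses on something with over 40 N, if the wrist force passes 120 N, or if a joint passes its speed limit or range.

## Working session

There is one attempt and no reset: what is moved stays moved. The work goes in short steps, Python scripts to look and compute and a shell command to move; the robot and the scene stay as the last step left them, time stands still between calls to the robot, and variables do not carry over. Pictures are saved under pics/ and viewed, at most 10 in all, crops included, and the job is handed in when it is done.

```bash
mkdir -p pics; ls; python3 - <<'E'
from station import ctrl
import cv2,pickle
print(ctrl.observe())
for n in("top","side"):
    c=ctrl.camera(n); pickle.dump(c,open(f"pics/{n}0.pkl","wb"))
    cv2.imwrite(f"pics/{n}0.png",cv2.resize(c["color"][:,:,::-1],(800,600),interpolation=cv2.INTER_CUBIC)); print(n,c["mtx"],c["R"],c["t"])
E
```

```text
pics
{'time_s': 0.0, 'qpos': array([ 1.15376295e+00,  2.17785780e-01,  1.61492488e+00,  2.35491220e-05,
        1.31130140e+00, -1.12228486e-01]), 'joint_velocities': array([-3.53233984e-05,  2.04605970e-03,  1.22309671e-04,  1.63981610e-03,
       -7.93865800e-04,  1.25905056e-04]), 'effort': array([-1.30035269e-04, -3.96829891e+01, -3.03861022e+01, -2.29974949e-04,
        9.46558110e-03, -4.11393543e-06]), 'eef_pos': array([0.18722451, 0.59544591, 0.22995349]), 'tool_rot': array([ 1.51816054e-01,  9.88408024e-01, -1.16461497e-03, -3.27381749e-04]), 'contact_force': array([ 0.7436304 , -0.21432392,  0.58792295]), 'ft_torque': array([-0.0267888 ,  0.01715762,  0.00280966]), 'grip_force': 0.0, 'width': 0.9984755823013971}
top [[496.46290553   0.         279.42087431]
 [  0.         496.46290553 217.06185349]
 [  0.           0.           1.        ]] [[ 0.02630845 -0.99962576  0.00749748]
 [-0.98937747 -0.02710992 -0.14281906]
 [ 0.14296886 -0.00366049 -0.98972042]] [0.00405122 0.59990609 1.36507147]
side [[451.50879226   0.         285.66290664]
 [  0.         451.50879226 211.65294897]
 [  0.           0.           1.        ]] [[-0.8636316  -0.5038588   0.01633294]
 [-0.31324427  0.51096296 -0.80049665]
 [ 0.39499175 -0.6964504  -0.59911464]] [0.50348682 0.25294869 1.07584132]
```

View pics/top0.png

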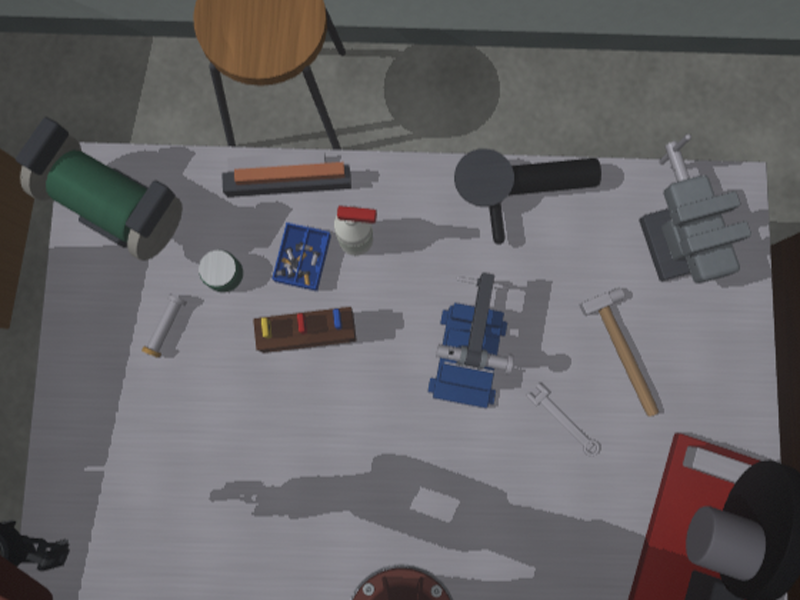

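View pics/side0.png

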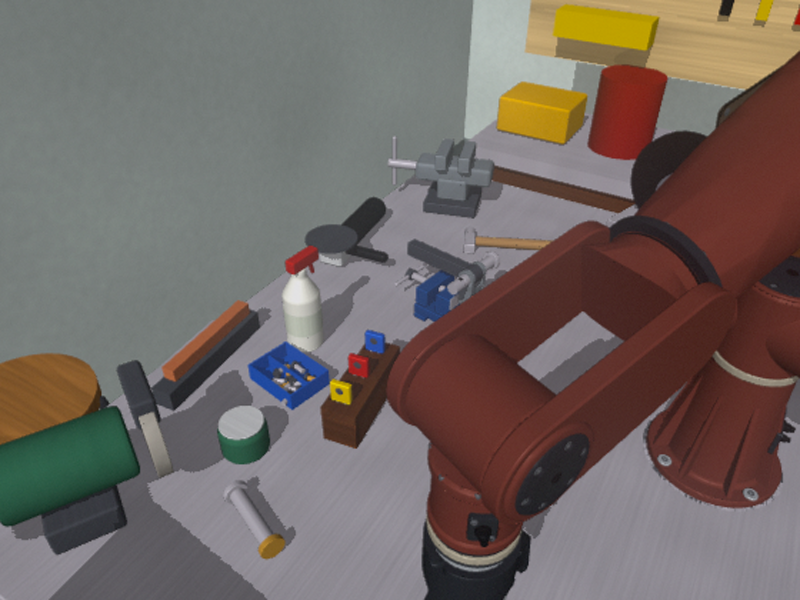

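```bash
python3 - <<'E'
import cv2,pickle,numpy as np
t=pickle.load(open("pics/top0.pkl","rb"))["color"][:,:,::-1]; s=pickle.load(open("pics/side0.pkl","rb"))["color"][:,:,::-1]
def crop(im,x,y,w,h,k): return cv2.resize(im[y:y+h,x:x+w],None,fx=k,fy=k,interpolation=cv2.INTER_CUBIC)
a=crop(t,172,205,80,45,5); b=crop(t,295,185,80,55,5)
b2=crop(t,295,185,80,105,5)
c=crop(s,220,225,66,90,6)
can=np.zeros((600,800,3),np.uint8)
can[:225,:400]=a; can[:525,400:]=b2; 
d=crop(s,222,225,66,90,4); can[230:590,:264]=d
cv2.imwrite("pics/crop1.png",can)
E
```

```text
(no output)
```

View pics/crop1.png

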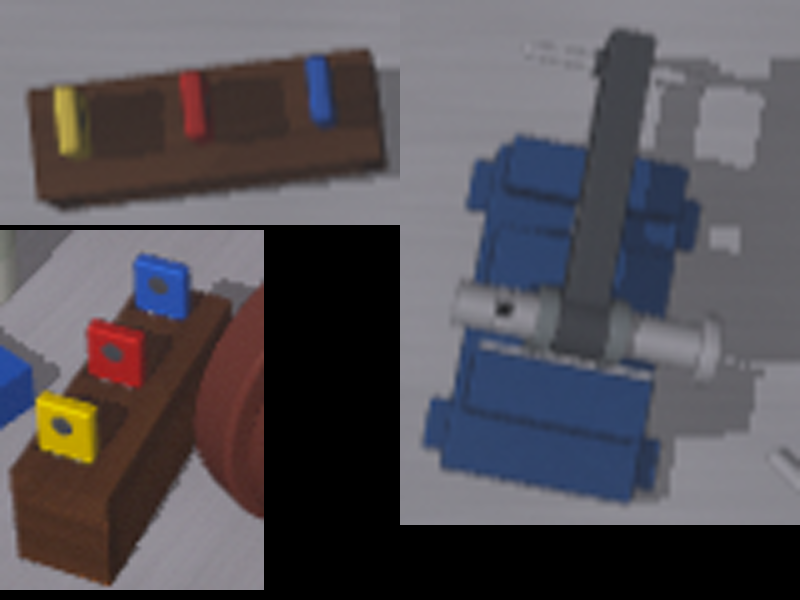

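```bash
cat > h.py <<'E'
import numpy as np,cv2,pickle
from scipy.spatial.transform import Rotation as Ro
from scipy.optimize import minimize
def load(n): return pickle.load(open(f"pics/{n}.pkl","rb"))
def proj(c,X):
    p=(np.atleast_2d(X)@c["R"].T+c["t"])@c["mtx"].T; return p[:,:2]/p[:,2:]
def back(c,u,v,z):
    d=c["R"].T@np.linalg.solve(c["mtx"],[u,v,1]); o=-c["R"].T@c["t"]; return o+d*(z-o[2])/d[2]
def rel(o,target,yaw):
    """tool down, tool y axis heading yaw(deg, mod 180) -> shift and turn in tool axes from o"""
    R=Ro.from_quat(o["tool_rot"]); sh=R.inv().apply(np.array(target)-o["eef_pos"])
    best=None
    for a in (yaw,yaw+180):
        a=np.radians(a); y=np.array([np.cos(a),np.sin(a),0]); z=np.array([0,0,-1.]); T=Ro.from_matrix(np.c_[np.cross(y,z),y,z])
        w=(R.inv()*T).as_rotvec()
        if best is None or np.linalg.norm(w)<np.linalg.norm(best): best=w
    return (best/(np.pi/4)).round(4),sh.round(4)
def hsvmask(c,lo,hi):
    return cv2.inRange(cv2.cvtColor(c["color"],cv2.COLOR_RGB2HSV),lo,hi)
E
python3 - <<'E'
from h import *
t=load("top0");s=load("side0")
px=lambda cx,cy:(172+cx/5-.5+.1,205+cy/5-.5+.1)
pv=lambda cx,cy:(295+(cx-400)/5-.4,185+cy/5-.4)
C=[back(t,*px(*p),0.075)[:2] for p in((28,92),(370,50),(383,165),(40,200))]
print("stand corners",np.round(C,4), np.linalg.norm(C[0]-C[1]),np.linalg.norm(C[1]-C[2]),np.mean(C,0))
yaw=np.degrees(np.arctan2(*(C[0]-C[1])[::-1]));print("standyaw",yaw)
box=np.array([[i*18,j*6,k*20] for i in(-1,1) for j in(-1,1) for k in(-1,1)])/1e3
for c,n,(x0,y0,w,h) in((t,"top",(200,210,20,30)),(s,"side",(240,240,22,32))):
    m=cv2.inRange(cv2.cvtColor(c["color"],cv2.COLOR_RGB2HSV),(0,130,50),(8,255,255))|cv2.inRange(cv2.cvtColor(c["color"],cv2.COLOR_RGB2HSV),(172,130,50),(180,255,255))
    M=np.zeros_like(m);M[y0:y0+h,x0:x0+w]=m[y0:y0+h,x0:x0+w]
    if n=="side": M=cv2.morphologyEx(M,cv2.MORPH_CLOSE,np.ones((5,5)))
    K=8
    big=cv2.resize(M[y0:y0+h,x0:x0+w],None,fx=K,fy=K,interpolation=cv2.INTER_LINEAR)>127
    def cost(p):
        q=box@Ro.from_euler("z",p[2]).as_matrix().T+[p[0],p[1],.095]
        uv=(proj(c,q)-[x0,y0]+.5)*K-.5
        I=np.zeros(big.shape,np.uint8);cv2.fillConvexPoly(I,cv2.convexHull(np.round(uv*16).astype(np.int32)),1,shift=4)
        return ((I>0)^big).sum()
    v,u=np.nonzero(M); g=back(t if n=="top" else s,u.mean(),v.mean(),.1)
    r=min((minimize(cost,[g[0],g[1],y],method="Nelder-Mead",options=dict(initial_simplex=[[g[0],g[1],y],[g[0]+.01,g[1],y],[g[0],g[1]+.01,y],[g[0],g[1],y+.2]])) for y in np.radians([yaw-95,yaw-90,yaw-85])),key=lambda r:r.fun)
    print(n,M.sum()/255,r.x[:2],np.degrees(r.x[2]),r.fun,big.sum())
print("hole",back(t,*pv(505,308),.127))
for nm,a,b in(("pin left end top/bot",(455,285),(455,325)),("flange",(718,318),(712,378)),("pin near cheek top/bot",(540,292),(535,345))):
    print(nm,back(t,*pv(*a),.115),back(t,*pv(*b),.115))
print("link",back(t,*pv(612,30),.13),back(t,*pv(655,38),.13),back(t,*pv(565,310),.13),back(t,*pv(607,310),.13))
E
```

```text
stand corners [[0.5707 0.3021]
 [0.5993 0.1142]
 [0.5355 0.1047]
 [0.5111 0.2922]] 0.1900928261629782 0.0644946933425046 [0.55413841 0.20328938]
standyaw 98.66072656052913
top 58.0 [0.56269696 0.20757365] 15.000430128080534 2073.0 3688
side 241.0 [0.56055018 0.20849069] -0.7795968656391361 1903.0 15400
hole [ 0.51224723 -0.07722469  0.127     ]
pin left end top/bot [ 0.52488404 -0.05124402  0.115     ] [ 0.5034931  -0.05164575  0.115     ]
flange [ 0.51100947 -0.19196893  0.115     ] [ 0.47895778 -0.1888905   0.115     ]
pin near cheek top/bot [ 0.52235995 -0.0967323   0.115     ] [ 0.49397849 -0.09446121  0.115     ]
link [ 0.66294007 -0.13202806  0.13      ] [ 0.65921297 -0.15514294  0.13      ] [ 0.51178246 -0.10867675  0.13      ] [ 0.51238008 -0.13085268  0.13      ]
```

```bash
python3 - <<'E'
from h import *
from station import ctrl
print(rel(ctrl.observe(),[.561,.208,.21],98.7))
E
```

```text
(array([-0.0027, -0.0009, -0.5814]), array([-0.4728, -0.2574,  0.0206]))
```

```bash
python3 -m creep '[[[0,0,-0.15],[-0.05,-0.027,0],45],[[0,0,-0.3],[-0.095,-0.05,0],45],[[0,0,-0.45],[-0.135,-0.075,0],45],[[0,0,-0.58],[-0.175,-0.095,0],45],[[0,0,-0.58],[-0.22,-0.12,0.01],45],[[0,0,-0.58],[-0.26,-0.14,0.01],45],[[0,0,-0.58],[-0.30,-0.163,0.02],45],[[0,0,-0.58],[-0.34,-0.185,0.02],45]]' 40; python3 - <<'E'
from h import *
from station import ctrl
print(rel(ctrl.observe(),[.561,.208,.20],98.7))
E
```

```text
time_s: 0.9
eef_pos: [0.4562, 0.3154, 0.2094]
tool_rot: [-0.075, 0.997, -0.001, -0.002]
contact_force: [1.1, 0.7, -0.2]
width: 0.524
grip_force: 0.0
(array([-0.0013, -0.004 , -0.0017]), array([-0.0875, -0.1219,  0.0093]))
```

```bash
python3 -m creep '[[[0,0,0],[-0.025,-0.035,0],45],[[0,0,0],[-0.052,-0.073,0],45],[[0,0,0],[-0.077,-0.108,0],45],[[0,0,0],[-0.0875,-0.122,0.009],45],[[0,0,0],[-0.0875,-0.122,0.009],45],[[0,0,0],[-0.0875,-0.122,0.009],45]]'; python3 - <<'E'
from h import *
from station import ctrl
o=ctrl.observe();print(o["eef_pos"],o["time_s"],rel(o,[.561,.208,.20],98.7))
can=np.zeros((600,800,3),np.uint8)
for n,(x,y,w,h,k),(X,Y) in(("top",(172,195,80,60,5),(0,0)),("side",(210,170,80,120,5),(400,0))):
    c=ctrl.camera(n);pickle.dump(c,open(f"pics/{n}1.pkl","wb"))
    can[Y:Y+h*k,X:X+w*k]=cv2.resize(c["color"][y:y+h,x:x+w,::-1],None,fx=k,fy=k,interpolation=cv2.INTER_CUBIC)
cv2.imwrite("pics/c2.png",can)
E
```

```text
time_s: 1.5
eef_pos: [0.5599, 0.2105, 0.201]
tool_rot: [-0.075, 0.997, 0.0, -0.002]
contact_force: [-1.4, 0.9, 0.6]
width: 0.528
grip_force: 0.0
[0.55988432 0.21048592 0.20095142] 1.5 (array([ 0.0009, -0.0041, -0.002 ]), array([-0.0007, -0.0026,  0.0009]))
```

View pics/c2.png

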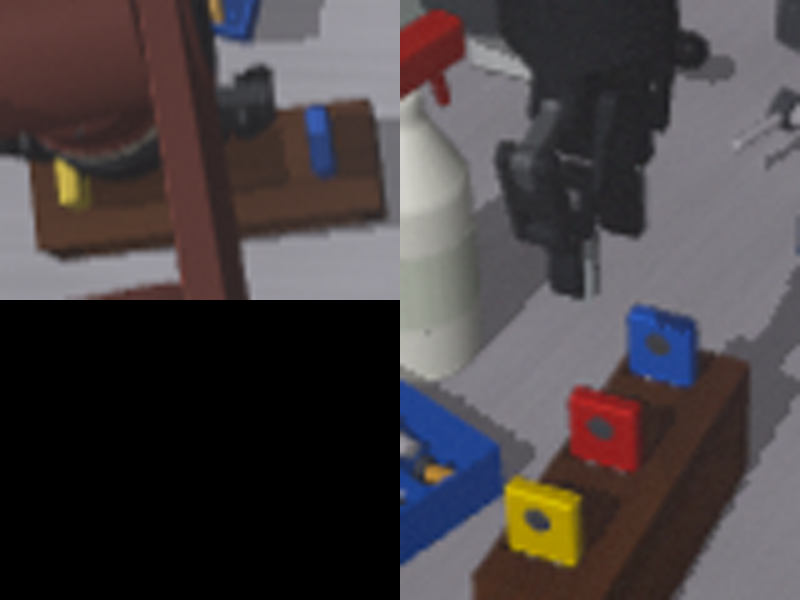

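```bash
python3 - <<'E'
from h import *
s=load("side1");f=lambda x,y:back(s,210+(x-400)/5-.4,170+y/5-.4,.095)
n=np.array([-.151,.9885])*.006
for nm,L,R in(("red",(570,423),(641,436)),("yel",(507,514),(581,527)),("blue",(629,340),(697,352))):
    l,r=f(*L)[:2],f(*R)[:2];print(nm,l,r,np.linalg.norm(l-r),"ctr",(l+r)/2-n,np.degrees(np.arctan2(*(l-r)[::-1])))
E
```

```text
red [0.57972719 0.21209007] [0.54509712 0.20196277] 0.03608052131878971 ctr [0.56331816 0.20109542] 16.301152244932922
yel [0.56911789 0.27900526] [0.53495451 0.26824132] 0.03581898157934924 ctr [0.5529422  0.26769229] 17.488207580727295
blue [0.58967193 0.14474035] [0.55509917 0.13470096] 0.03600090997484681 ctr [0.57329155 0.13378965] 16.192479742706116
```

```bash
python3 -m creep '[[[0,0,0],[-0.001,-0.005,0.03],45],[[0,0,0],[-0.001,-0.005,0.06],45],[[0,0,0],[-0.001,-0.005,0.085],45],[[0,0,0],[-0.001,-0.005,0.105],45],[[0,0,0],[-0.001,-0.005,0.118],45],[[0,0,0],[-0.001,-0.005,0.119],45]]' 20; python3 -m creep '[[[0,0,0],[0,0,0],28],[[0,0,0],[0,0,0],20],[[0,0,0],[0,0,0],16],[[0,0,0],[0,0,0],12],[[0,0,0],[0,0,0],8],[[0,0,0],[0,0,0],4]]' 20
```

```text
time_s: 2.2
eef_pos: [0.5606, 0.2061, 0.0813]
tool_rot: [-0.076, 0.997, -0.0, -0.002]
contact_force: [-0.3, -0.8, -0.5]
width: 0.529
grip_force: 0.0
time_s: 2.8
eef_pos: [0.5638, 0.2056, 0.0845]
tool_rot: [-0.075, 0.997, 0.0, 0.001]
contact_force: [-0.6, -0.3, 4.8]
width: 0.135
grip_force: 20.7
```

```bash
python3 -m creep '[[[0,0,0],[0,0,0],4],[[0,0,0],[0,0,-0.005],4],[[0,0,0],[0,0,-0.02],4],[[0,0,0],[0,0,-0.04],4]]' 60; python3 -m creep '[[[0,0,0],[0,0,-0.02],4],[[0,0,0],[0,0,-0.05],4],[[0,0,0],[0,0,-0.08],4],[[0,0,0],[0,0,-0.11],4],[[0,0,0],[0,0,-0.135],4],[[0,0,0],[0,0,-0.135],4],[[0,0,0],[0,0,-0.135],4]]'; python3 - <<'E'
from h import *
from station import ctrl
for i in range(2):
    for n in ("top","side"):
        c=ctrl.camera(n);o=ctrl.observe();print(o["eef_pos"],o["contact_force"])
pickle.dump(c,open(f"pics/side2.pkl","wb"))
x,y,w,h,k=200,120,120,100,6
cv2.imwrite("pics/c3.png",cv2.resize(c["color"][y:y+h,x:x+w,::-1],None,fx=k,fy=k,interpolation=cv2.INTER_CUBIC))
E
```

```text
time_s: 3.2
eef_pos: [0.5613, 0.205, 0.1224]
tool_rot: [-0.075, 0.997, -0.0, -0.002]
contact_force: [0.0, -0.4, -0.9]
width: 0.129
grip_force: 59.8
time_s: 3.9
eef_pos: [0.5629, 0.2054, 0.2587]
tool_rot: [-0.075, 0.997, 0.0, 0.0]
contact_force: [0.2, -0.7, -1.3]
width: 0.129
grip_force: 59.7
[0.56205414 0.20522776 0.25709399] [-1.34180045 -0.13172604 -1.3984615 ]
[0.56162954 0.20512073 0.25616707] [-0.33123793  0.43726004 -0.79278272]
[0.56150226 0.20509007 0.25579968] [-0.49086489 -0.72047997 -0.00805532]
[0.56157889 0.20511896 0.25583413] [ 0.23684513 -0.4356507  -0.79917447]
```

View pics/c3.png

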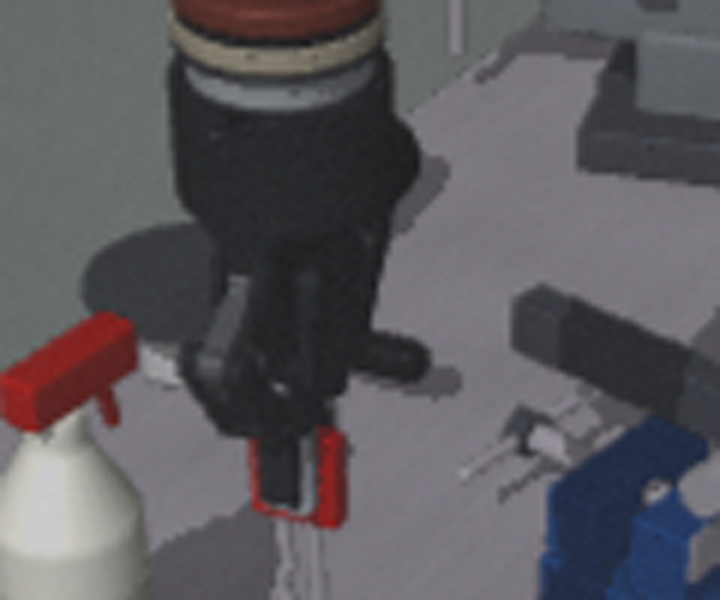

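```bash
python3 - <<'E'
from h import *
c=load("side2");x,y,w,h,k=225,185,50,70,8
cv2.imwrite("pics/c4.png",cv2.resize(c["color"][y:y+h,x:x+w,::-1],None,fx=k,fy=k,interpolation=cv2.INTER_CUBIC))
E
```

```text
(no output)
```

View pics/c4.png

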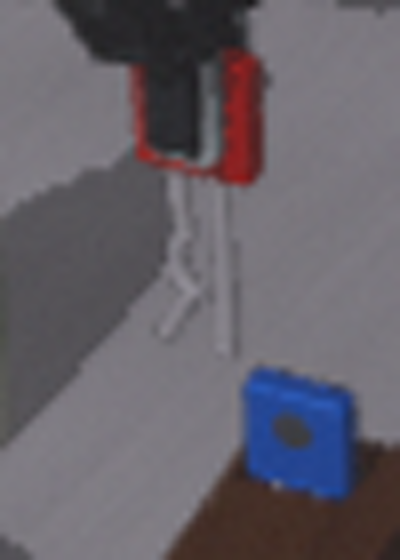

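```bash
python3 - <<'E'
from h import *
c=load("side2");f=lambda x,y,z:back(c,225+x/8-.44,185+y/8-.44,z)
tip=f(228,350,.186);top=f(222,187,.25)
print(tip,top, f(200,172,.25))
e=np.array([.5616,.2051,.2557]);R=Ro.from_quat([-.075,.997,0,0])
print("tip in tool",R.inv().apply(tip-e), "nominal", R.inv().apply([0,0,-.07]))
a=np.radians(81.);y=np.array([np.cos(a),np.sin(a),0]);z=np.array([0,0,-1.]);T=np.c_[np.cross(y,z),y,z]
q=T@R.inv().apply(tip-e);print("tip offset at place yaw",q)
tgt=np.array([.5115,-.0772,.127+.025])-q
from station import ctrl
print("TCP",tgt,rel(ctrl.observe(),tgt,81))
E
```

```text
[0.55118156 0.20908877 0.186     ] [0.54666086 0.21576424 0.25      ] [0.5557017  0.21311541 0.25      ]
tip in tool [0.00970445 0.00550253 0.0697    ] nominal [0.   0.   0.07]
tip offset at place yaw [-0.00872419  0.0069529  -0.0697    ]
TCP [ 0.52022419 -0.0841529   0.2217    ] (array([-0.0013, -0.0053,  0.3919]), array([ 0.0842, -0.2798,  0.0346]))
```

```bash
python3 -m creep '[[[0,0,0.1],[0.008,-0.027,0],4],[[0,0,0.2],[0.021,-0.07,0],4],[[0,0,0.3],[0.034,-0.113,0],4],[[0,0,0.392],[0.047,-0.156,0],4],[[0,0,0.392],[0.06,-0.2,0],4],[[0,0,0.392],[0.072,-0.24,0],4],[[0,0,0.392],[0.08,-0.266,0.005],4],[[0,0,0.392],[0.0825,-0.2745,0.015],4]]'; python3 -m creep '[[[0,0,0],[0,0,0.005],4],[[0,0,0],[0,0,0.012],4],[[0,0,0],[0,0,0.016],4],[[0,0,0],[0,0,0.018],4],[[0,0,0],[0,0,0.018],4]]'; python3 - <<'E'
from h import *
from station import ctrl
for n in ("top","side"):
    c=ctrl.camera(n);o=ctrl.observe();pickle.dump(c,open(f"pics/{n}3.pkl","wb"))
    if n=="top": T=c
print(o["eef_pos"],o["tool_rot"],o["contact_force"],rel(o,[.5211,-.0787,.222],81))
u,v=proj(c,[.5115,-.0772,.14])[0].astype(int)-[25,33];print(u,v)
a=cv2.resize(c["color"][v:v+60,u:u+50,::-1],None,fx=8,fy=8,interpolation=cv2.INTER_CUBIC)
can=np.zeros((480,800,3),np.uint8);can[:,:400]=a
u,v=proj(T,[.5115,-.0772,.13])[0].astype(int)-[25,30];print(u,v)
can[:,400:]=cv2.resize(T["color"][v:v+60,u:u+50,::-1],None,fx=8,fy=8,interpolation=cv2.INTER_CUBIC)
cv2.imwrite("pics/c5.png",can)
E
```

```text
time_s: 4.9
eef_pos: [0.5221, -0.081, 0.2427]
tool_rot: [0.08, 0.997, -0.0, -0.0]
contact_force: [0.5, 1.1, -0.6]
width: 0.127
grip_force: 59.6
time_s: 5.4
eef_pos: [0.5225, -0.0773, 0.2249]
tool_rot: [0.078, 0.997, 0.0, -0.0]
contact_force: [0.3, 0.3, -1.2]
width: 0.126
grip_force: 59.6
[ 0.52290219 -0.07780165  0.22559127] [ 7.79879889e-02  9.96954260e-01 -2.62788256e-05  2.76183436e-04] [0.32153239 0.49996394 0.25769382] (array([-0.    ,  0.0007,  0.0012]), array([ 0.0016, -0.0012,  0.0036]))
297 157
290 216
```

View pics/c5.png

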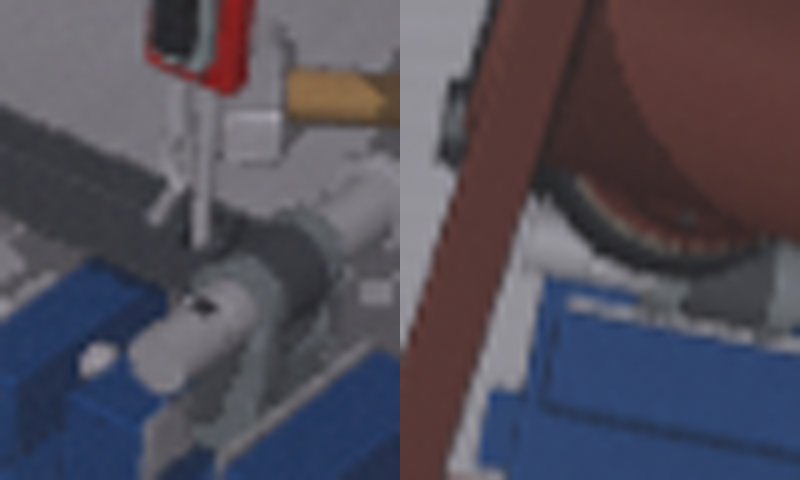

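```bash
python3 - <<'E'
from h import *
c=load("side3");f=lambda x,y,z:back(c,297+x/8-.44,157+y/8-.44,z)
hole=f(206,305,.127)
for z in(.154,.157,.160): 
    tip=f(202,245,z); print(z,hole,tip,hole-tip)
p=np.array([.5115,-.0772,.157])
for d in([0,0,0],[.005,0,0],[0,.005,0],[0,0,.005]): print(proj(c,p+d)[0])
E
```

```text
0.154 [ 0.51123969 -0.07488368  0.127     ] [ 0.51256291 -0.07055452  0.154     ] [-0.00132322 -0.00432916 -0.027     ]
0.157 [ 0.51123969 -0.07488368  0.127     ] [ 0.51070788 -0.06641793  0.157     ] [ 0.00053181 -0.00846575 -0.03      ]
0.16 [ 0.51123969 -0.07488368  0.127     ] [ 0.50885285 -0.06228134  0.16      ] [ 0.00238684 -0.01260233 -0.033     ]
[323.31394916 185.23918438]
[321.68107433 184.71077361]
[322.49847952 186.09935776]
[323.4351707 183.7113231]
```

```bash
python3 -m creep '[[[0,0,0],[0.002,0,0.005],4],[[0,0,0],[0.002,0,0.01],4],[[0,0,0],[0.002,0,0.014],4],[[0,0,0],[0.002,0,0.017],4],[[0,0,0],[0.002,0,0.019],4],[[0,0,0],[0.002,0,0.019],4]]'; python3 -m creep '[[[0,0,0],[0,0,0.001],4],[[0,0,0],[0,0,0.002],4],[[0,0,0],[0,0,0.002],4]]';python3 -m creep '[[[0,0,0],[0,0,0.001],4],[[0,0,0],[0,0,0.002],4],[[0,0,0],[0,0,0.002],4]]'
```

```text
time_s: 6.1
eef_pos: [0.5203, -0.078, 0.2058]
tool_rot: [0.079, 0.997, 0.0, -0.0]
contact_force: [0.1, 0.3, -1.4]
width: 0.13
grip_force: 59.6
time_s: 6.4
eef_pos: [0.5206, -0.078, 0.2043]
tool_rot: [0.079, 0.997, 0.0, -0.0]
contact_force: [0.9, 0.7, -1.1]
width: 0.132
grip_force: 59.6
time_s: 6.7
eef_pos: [0.5205, -0.078, 0.2021]
tool_rot: [0.078, 0.997, 0.0, -0.0]
contact_force: [0.6, 0.0, -0.4]
width: 0.129
grip_force: 59.6
```

```bash
for i in 1 2 3; do python3 -m creep '[[[0,0,0],[0,0,0.001],4],[[0,0,0],[0,0,0.001],4]]' | egrep 'eef|contact'; done; python3 - <<'E'
from h import *
from station import ctrl
c=ctrl.camera("side");o=ctrl.observe();pickle.dump(c,open(f"pics/side4.pkl","wb"));print(o["eef_pos"],o["contact_force"])
cv2.imwrite("pics/c6.png",cv2.resize(c["color"][157:217,297:347,::-1],None,fx=10,fy=10,interpolation=cv2.INTER_CUBIC))
E
```

```text
eef_pos: [0.5205, -0.078, 0.2011]
contact_force: [-0.2, -0.3, -0.5]
eef_pos: [0.5205, -0.078, 0.2002]
contact_force: [-0.9, 0.8, -0.8]
eef_pos: [0.5205, -0.078, 0.1992]
contact_force: [0.2, -0.0, -0.9]
[ 0.52050851 -0.07801169  0.19918214] [ 0.47398573  0.47095337 -0.86565604]
```

View pics/c6.png

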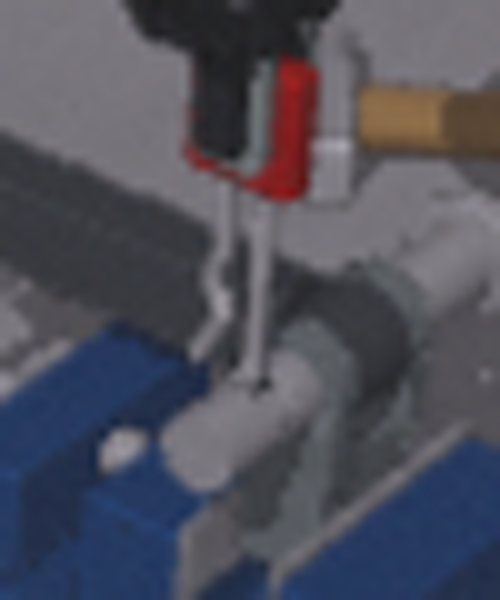

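```bash
for i in 1 2 3; do python3 -m creep '[[[0,0,0],[0,0,0.001],4],[[0,0,0],[0,0,0.001],4]]' | egrep 'eef|contact'; done
```

```text
eef_pos: [0.5205, -0.078, 0.1981]
contact_force: [-0.2, 0.2, -0.1]
eef_pos: [0.5205, -0.078, 0.1972]
contact_force: [-0.5, -0.7, -0.4]
eef_pos: [0.5205, -0.078, 0.1961]
contact_force: [0.8, 0.7, -1.7]
```

```bash
for i in 1 2 3; do python3 -m creep '[[[0,0,0],[0,0,0.001],4],[[0,0,0],[0,0,0.001],4]]' | egrep 'eef|contact'; done
```

```text
eef_pos: [0.5205, -0.078, 0.1951]
contact_force: [0.2, 0.3, -1.3]
eef_pos: [0.5205, -0.078, 0.1941]
contact_force: [-0.5, 0.0, -0.9]
eef_pos: [0.5205, -0.078, 0.1931]
contact_force: [-0.0, -0.8, -0.1]
```

```bash
for i in 1 2 3 4; do python3 -m creep '[[[0,0,0],[0,0,0.001],4],[[0,0,0],[0,0,0.001],4]]' | egrep 'eef|contact'; done
```

```text
eef_pos: [0.5205, -0.078, 0.1921]
contact_force: [-0.1, 0.6, -0.6]
eef_pos: [0.5205, -0.078, 0.1911]
contact_force: [-0.1, -0.6, -1.5]
eef_pos: [0.5205, -0.078, 0.1901]
contact_force: [-0.1, -0.3, -0.4]
eef_pos: [0.5205, -0.078, 0.1891]
contact_force: [-0.3, -0.3, -0.8]
```

```bash
python3 - <<'E'
from h import *
from station import ctrl
c=ctrl.camera("side");pickle.dump(c,open(f"pics/side5.pkl","wb"))
cv2.imwrite("pics/c7.png",cv2.resize(c["color"][157:217,297:347,::-1],None,fx=10,fy=10,interpolation=cv2.INTER_CUBIC))
E
```

```text
(no output)
```

View pics/c7.png

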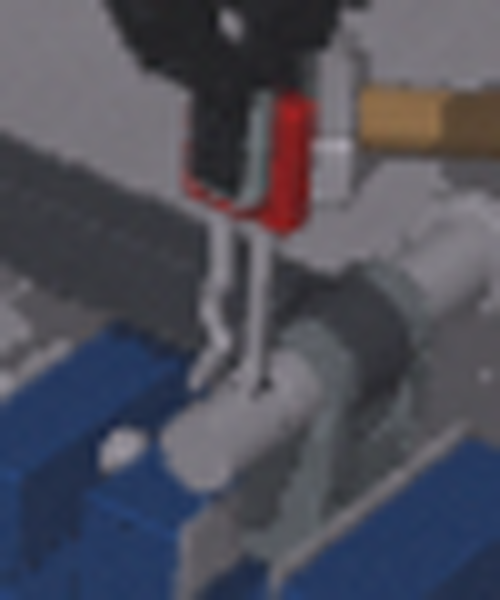

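```bash
for i in 1 2 3 4; do python3 -m creep '[[[0,0,0],[0,0,0.001],4],[[0,0,0],[0,0,0.002],4],[[0,0,0],[0,0,0.002],4]]' | egrep 'eef|contact'; done
```

```text
eef_pos: [0.5205, -0.078, 0.1871]
contact_force: [0.1, 0.6, -1.1]
eef_pos: [0.5205, -0.078, 0.1851]
contact_force: [-0.7, 0.2, -1.0]
eef_pos: [0.5205, -0.078, 0.1831]
contact_force: [-0.5, 0.3, -0.3]
eef_pos: [0.5205, -0.078, 0.1811]
contact_force: [0.0, -0.6, 0.2]
```

```bash
for i in 1 2; do python3 -m creep '[[[0,0,0],[0,0,0.001],4],[[0,0,0],[0,0,0.002],4],[[0,0,0],[0,0,0.002],4]]' | egrep 'eef|contact'; done
```

```text
eef_pos: [0.5209, -0.0781, 0.1794]
contact_force: [0.9, 0.0, -0.1]
eef_pos: [0.5211, -0.0782, 0.1779]
contact_force: [-0.2, 0.0, 2.0]
```

```bash
for i in 1 2 3 4; do python3 -m creep '[[[0,0,0],[0,0,0.001],4],[[0,0,0],[0,0,0.001],4]]' | egrep 'eef|contact'; done
```

```text
eef_pos: [0.5211, -0.0782, 0.1772]
contact_force: [-0.9, 0.1, 4.6]
eef_pos: [0.5212, -0.0782, 0.1766]
contact_force: [-0.4, -0.3, 6.1]
eef_pos: [0.5212, -0.0783, 0.1756]
contact_force: [-0.1, -0.0, 6.6]
eef_pos: [0.5212, -0.0783, 0.1747]
contact_force: [-1.3, -0.2, 7.3]
```

```bash
for i in 1 2 3 4 5; do python3 -m creep '[[[0,0,0],[0,0,0.001],4],[[0,0,0],[0,0,0.001],4]]' | egrep 'eef|contact'; done
```

```text
eef_pos: [0.5212, -0.0783, 0.1738]
contact_force: [-0.4, 0.6, 6.3]
eef_pos: [0.5213, -0.0783, 0.173]
contact_force: [-0.6, 0.5, 7.8]
eef_pos: [0.5213, -0.0783, 0.1724]
contact_force: [-1.6, 0.8, 9.8]
eef_pos: [0.5212, -0.0783, 0.1708]
contact_force: [-1.4, -1.0, 4.8]
eef_pos: [0.5212, -0.0783, 0.1697]
contact_force: [-1.0, -0.0, 7.6]
```

```bash
for i in 1 2 3 4 5; do python3 -m creep '[[[0,0,0],[0,0,0.001],4],[[0,0,0],[0,0,0.001],4]]' | egrep 'eef|contact'; done
```

```text
eef_pos: [0.5212, -0.0783, 0.1685]
contact_force: [-1.1, 0.3, 5.6]
eef_pos: [0.5212, -0.0783, 0.1675]
contact_force: [-1.1, 0.1, 5.6]
eef_pos: [0.5211, -0.0782, 0.166]
contact_force: [0.2, 0.1, 3.7]
eef_pos: [0.521, -0.0782, 0.1643]
contact_force: [2.2, -0.1, 1.6]
eef_pos: [0.5208, -0.078, 0.1625]
contact_force: [3.3, -0.7, -2.2]
```

```bash
for i in 1 2 3 4 5; do python3 -m creep '[[[0,0,0],[0,0,0.001],4],[[0,0,0],[0,0,0.001],4]]' | egrep 'eef|contact'; done
```

```text
eef_pos: [0.5204, -0.078, 0.1616]
contact_force: [2.6, -0.7, -1.3]
eef_pos: [0.5203, -0.0779, 0.1608]
contact_force: [2.1, -0.7, -1.4]
eef_pos: [0.5201, -0.0779, 0.1599]
contact_force: [1.8, -0.5, -0.7]
eef_pos: [0.5199, -0.0779, 0.1589]
contact_force: [0.4, -1.0, -1.3]
eef_pos: [0.5202, -0.078, 0.1581]
contact_force: [0.7, -0.5, -1.0]
```

```bash
for i in 1 2 3; do python3 -m creep '[[[0,0,0],[0,0,0.001],4],[[0,0,0],[0,0,0.001],4]]' | egrep 'eef|contact'; done
```

```text
eef_pos: [0.5206, -0.078, 0.1573]
contact_force: [0.4, 0.7, -0.5]
eef_pos: [0.5209, -0.0781, 0.1564]
contact_force: [1.3, -0.7, -0.3]
eef_pos: [0.521, -0.0781, 0.1556]
contact_force: [1.0, -0.5, 1.2]
```

```bash
for i in 1 2; do python3 -m creep '[[[0,0,0],[0,0,0.001],4],[[0,0,0],[0,0,0.001],4]]' | egrep 'eef|contact'; done
```

```text
eef_pos: [0.5211, -0.0782, 0.1551]
contact_force: [-0.3, -0.0, 4.6]
eef_pos: [0.5211, -0.0782, 0.154]
contact_force: [0.6, -0.4, 4.2]
```

```bash
python3 -m creep '[[[0,0,0],[0,0,0],16],[[0,0,0],[0,0,0],20],[[0,0,0],[0,0,0],30],[[0,0,0],[0,0,0],40],[[0,0,0],[0,0,0],40],[[0,0,0],[0,0,0],40]]' 20; python3 -m creep '[[[0,0,0],[0,0,-0.01],40],[[0,0,0],[0,0,-0.03],40],[[0,0,0],[0,0,-0.06],40],[[0,0,0],[0,0,-0.1],40],[[0,0,0],[0,0,-0.12],40],[[0,0,0],[0,0,-0.12],40],[[0,0,0],[0,0,-0.12],40]]';  python3 - <<'E'
from h import *
from station import ctrl
c=ctrl.camera("side");pickle.dump(c,open(f"pics/side6.pkl","wb"));o=ctrl.observe();print(o["time_s"],o["eef_pos"])
cv2.imwrite("pics/c8.png",cv2.resize(c["color"][147:217,290:350,::-1],None,fx=8,fy=8,interpolation=cv2.INTER_CUBIC))
# expected grip-corner pixels at home (crop coords), clip x at -9 deg
R=Ro.from_euler("z",-9,degrees=True).as_matrix()
g=np.array([.512,-.0765,.169])+R@[.006,0,0]
P=np.array([g+R@[i*.018,.006,k*.02] for i in(-1,1) for k in(-1,1)])
print(((proj(c,P)-[290,147]+.5)*8).round())
E
```

```text
time_s: 16.6
eef_pos: [0.5205, -0.078, 0.1532]
tool_rot: [0.078, 0.997, 0.0, -0.0]
contact_force: [-0.7, -0.5, 0.3]
width: 0.47
grip_force: 0.0
time_s: 17.3
eef_pos: [0.5208, -0.0781, 0.274]
tool_rot: [0.078, 0.997, -0.0, 0.001]
contact_force: [0.6, -0.2, -0.8]
width: 0.469
grip_force: 0.0
17.35 [ 0.51996155 -0.07785006  0.27248827]
[[285. 350.]
 [293. 251.]
 [200. 312.]
 [207. 214.]]
```

View pics/c8.png

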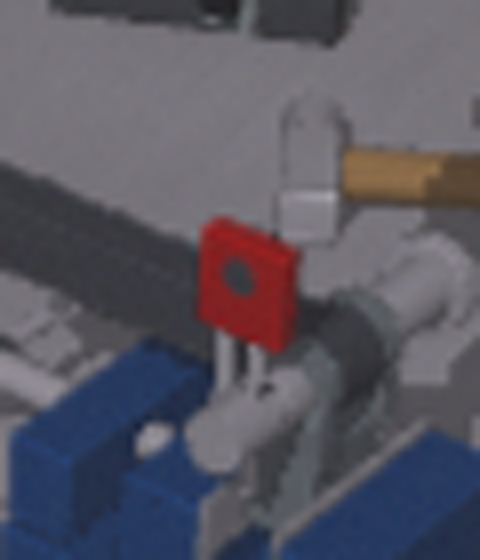

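The side view shows the clip upright on the pin. The grip's corners, at about (285,352) and (199,318), are within a pixel of the predicted home position, and the gripper is clear.

```bash
python3 -c "
from station import ctrl
print(ctrl.finish_job())"
```

```text
the job is handed in; nothing more can be done
None
```

The red R-clip is through the pin's cross-hole and snapped home, with no more than about 10 N read at the wrist; I released it, backed the gripper clear and handed the job in at about 17 s, but the hand-in returned no verdict.

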